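# Index the sample carousel and load the middle-sized bottle

### The arm

A 6-joint arm with a two-finger parallel gripper is mounted at the origin on a cart in front of the work surface, level with it; the furniture and walls round the work are solid. World frame = base frame: x ahead of the robot, y to its left, z up, the work surface at z = 0. Lengths are in m, angles in rad, forces in N, time in s.
With the tool pointing down it reaches from about 0.35 to 0.925 m from the base axis. Payload 6.4 kg.
Tool frame: the origin (TCP) lies between the finger pads; the fingertips stand tip_reach ahead of it and the grasp point (between the pads) lies 6 mm ahead of it (tip_reach is the distance from the TCP to the fingertips, in m); z points along the fingers, y is the direction in which the jaws open and shut (so a half turn about z gives the same grasp; the last joint's range is limited). The gripper opens to 94 mm and grips with 3 to 60 N. Pads are 16 mm wide; open, the fingers measure 119 mm over their backs; the gripper's body (75 mm by 177 mm) begins 78 mm behind the grasp point.
Start: joints at [-1.382, 0.245, 1.558, -0, 1.339, -0.174], TCP at [0.231, -0.608, 0.23] pointing down, gripper open.
Joint ranges: [-3.13, 3.13], [-1.02, 2.26], [0.13, 2.54], [-0.95, 4.09], [0.21, 2.88], [-2.74, 2.74]. Speed limits (rad/s): [2.57, 2.57, 3.14, 3.14, 3.14, 3.14].

### API

Orientations are given as a unit quaternion [x, y, z, w].
In Python, from station import get_state, grab_frame, calibration, finish_job, tip_reach gives the robot as it stands.
- The arm moves only by the shell command python3 -m crank 'ROWS' [FORCE]. ROWS is JSON, a list of rows, each an object with "xyz": the shift along the tool's x, y, z in m, a list of three; "angular": the turn, a rotation vector about the tool's x, y, z in degrees, a list of three; "claw": the finger opening in m, from 0 to 0.094. In form: [{"xyz": [dx, dy, dz], "angular": [wx, wy, wz], "claw": claw}, ...]. A call has 1 to 10 rows; each row shifts and turns the commanded pose from where the row before left it, along the tool's axes as they then stand; what a row does not reach is not made up. A row lasts 1/8 s, in which the tool goes at most 62.5 mm and 10.7 degrees, less where a joint would pass 70% of its speed; a pose out of reach is approached as far as the arm can. A call with a gripper value outside its range is refused whole. The fingers move at their own pace and stop on an object; FORCE is the grip in N (left out, the last holds). Time passes only in rows, so rows that do not move let the fingers close. It gives the time, the measured TCP pose, the force and the opening at its end, in the units of the state.
- get_state(): the state, without advancing time (a new reading comes with each control period).
- grab_frame(name): name is "scene" or "top" or "wrist"; returns the picture (480x640x3 uint8, blue, green, red); there is no depth.
- calibration(name): a dict with "camera_matrix" (3x3 intrinsics, pixels), "world_to_cam" (4x4, takes a point from world to camera coordinates); the wrist camera has in their place "T_tool_cam" (4x4, takes a point from camera to tool coordinates, whose origin is the TCP and whose axes are the flange's). Camera axes: x right, y down, z forward; pixel columns grow to the right and rows downward; lengths in m; the calibration is good to about 2 mm. The wrist camera is an equidistant fisheye: a pixel r from the principal point sees the ray r / f radians off the axis. A picture is of the moment at which its call begins: read the wrist's pose just before it. calibration takes no time and is no camera call.
- finish_job(): hands the job in, once; it reports no verdict.
The state is a dict: "clock": time; "joints": joint angles; "qvel": joint speeds; "joint_torque": joint torques, N m; "ee_pos": TCP position; "orientation": TCP orientation; "contact_force": force on the tool from outside, world axes, zero at the start; "torque": the same for the moment, N m; "grip_width": finger opening in m.
Only numpy, scipy, OpenCV 4.12 (cv2) and the standard library are available. Lean on these libraries where they do the work, as an engineer would, in place of code of your own. Each camera call takes 0.05 s, during which the arm holds its last target. There are 200 camera calls.

### The job

Turn the sample carousel (it has a knob at its centre) until the cradle made for the middle-sized of the three bottles, the one it fits snugly and not the roomier one, faces squarely out of the gate in the white guard. Then stand that bottle fully in that cradle, set down gently and not dropped, and let go with the cradle still facing the gate. Leave the big and the small bottle where they are.

Things in the scene. Friction and masses are not known exactly. Their poses are not given: they have to be found in the camera images.
- bottle: The middle-sized bottle: brown, round body 50 mm across, screw cap 36 mm across from 78 to 98 mm height; 98 mm tall in all, 0.1 to 0.21 kg. Can be gripped round the cap, 87 mm above its foot. Origin at the centre of its underside, z up. Stands clear of the centrifuge (a box 243 mm tall, front at x 0.46 to 0.49, y from -0.16 to 0.27), in front of its right or of its left corner.
- big_bottle: The big white bottle, 62 mm across, 120 mm tall. Origin at the centre of its underside. Stays.
- small_bottle: The small white bottle, 44 mm across, 84 mm tall. Origin at the centre of its underside. Stays.
- turntable (a joint): Angle of the carousel's round metal deck about its vertical axis, rad, growing counterclockwise seen from above; 0 when the right cradle faces the gate. Turns endlessly both ways, stays where it is left (friction 0.12 N m, no detents). Starts between 0.6 and 2.4, so clockwise is the short way.
- knob (a point): Point on the turning axis at mid height of the knob's grip bar, 126 mm above the worktop; turns with the deck. The black bar is 46 mm long (along this point's x axis), 14 mm wide (along y) and 28 mm tall, on a shaft 12 mm across. Its -x axis points to the right cradle.
- cradle (a point): Floor centre of the right cradle, 85 mm from the turning axis, 26 mm above the worktop, turns with the deck; -x points out of its open side. Four grey U-shaped cradles stand 90 degrees apart, walls 38 mm high, 4 thick; this one is 56 mm wide inside. Counterclockwise from it, seen from above: 70 mm (empty), 40 mm (empty), 30 mm (holds a vial 58 mm tall).
- gate (a point): The loading point, fixed: where the cradle's floor centre lies when it faces the gate squarely; -x points out through the gate, the turning axis is 85 mm along +x. The gate is the one gap, about 85 mm wide, in the white guard fence (270 mm across, top 55 mm above the worktop), with a metal post at each side and a small ledge with a white line before it.

How it is judged:
On the way:
1. the right cradle faces the gate (within 10 mm of the loading point, about 7 degrees) while the bottle is still away from the carousel (horizontal distance between cradle and gate below 0.01 m and horizontal distance between bottle and gate above 0.09 m), for 0.3 s.
At the end, for the whole second after the job is handed in: The right cradle is within 10 mm of the loading point; the middle-sized bottle stands upright (within 4 degrees), at rest, on that cradle's floor (within 4 mm), its foot within 10 mm of the cradle's centre (horizontal distance between cradle and gate below 0.01 m and horizontal distance between bottle and cradle below 0.01 m and z of bottle in the frame of cradle between -0.004 and 0.004 m and angle between bottle's own z axis and vertical below 0.07 rad and linear speed of bottle below 0.02 m/s); the robot touches nothing.
It fails at once if the bottle is dropped or knocked loose: it moves faster than 0.5 m/s while the fingers do not touch it (linear speed of bottle above 0.5 m/s and contact force between the fingers and bottle below 0.1 N).
It fails at once if the big bottle is moved more than 25 mm (distance of big_bottle from where it was at the start of the episode above 0.025 m).
It fails at once if the small bottle is moved more than 25 mm (distance of small_bottle from where it was at the start of the episode above 0.025 m).
It also fails if it takes over 61 s, if anything falls off the work surface, if the arm or the gripper's body presses on something with over 40 N, if the wrist force passes 120 N, or if a joint passes its speed limit or range.

## Working session

There is one attempt and no reset: what is moved stays moved. The work goes in short steps, Python scripts to look and compute and a shell command to move; the robot and the scene stay as the last step left them, time stands still between calls to the robot, and variables do not carry over. Pictures are saved under pics/ and viewed, about 8 in all and at most 12, crops included, and the job is handed in when it is done.

```bash
ls; mkdir -p pics; python3 - <<'E'
from station import *
import cv2,numpy as np
np.set_printoptions(precision=4,suppress=True)
print(get_state()); print(tip_reach)
for n in("scene","top","wrist"):
    print(n,calibration(n))
a=grab_frame("scene");b=grab_frame("top")
cv2.imwrite("pics/scene.png",a);cv2.imwrite("pics/top.png",b)
E
```

```text
pics
{'clock': 0.0, 'joints': array([-1.3821,  0.2458,  1.559 ,  0.    ,  1.3387, -0.1741]), 'qvel': array([ 0.0006,  0.0019, -0.0012,  0.0008, -0.0005,  0.0002]), 'joint_torque': array([ -0.0016, -41.584 , -31.4603,   0.0684,   0.0332,  -0.0001]), 'ee_pos': array([ 0.2306, -0.6071,  0.2294]), 'orientation': array([ 0.9836,  0.1804, -0.    , -0.001 ]), 'contact_force': array([ 0.3281, -0.0567,  0.3616]), 'torque': array([-0.0443,  0.0627, -0.0263]), 'grip_width': 0.09384126258362382}
0.025
scene {'camera_matrix': array([[554.0298,   0.    , 324.1528],
       [  0.    , 554.0298, 232.0005],
       [  0.    ,   0.    ,   1.    ]]), 'world_to_cam': array([[-0.7765, -0.6299, -0.0164,  0.3387],
       [-0.4089,  0.5236, -0.7475,  0.2818],
       [ 0.4794, -0.5737, -0.6641,  1.295 ],
       [ 0.    ,  0.    ,  0.    ,  1.    ]])}
top {'camera_matrix': array([[444.9873,   0.    , 316.7834],
       [  0.    , 444.9873, 235.6482],
       [  0.    ,   0.    ,   1.    ]]), 'world_to_cam': array([[ 0.0187, -0.9996,  0.0187, -0.0368],
       [-0.9953, -0.0204, -0.0949,  0.4771],
       [ 0.0953, -0.0169, -0.9953,  1.1043],
       [ 0.    ,  0.    ,  0.    ,  1.    ]])}
wrist {'camera_matrix': array([[371.6483,   0.    , 314.5441],
       [  0.    , 371.6483, 245.7012],
       [  0.    ,   0.    ,   1.    ]]), 'T_tool_cam': array([[ 0.0017, -0.9623, -0.2719,  0.0795],
       [ 1.    ,  0.0018,  0.    ,  0.0003],
       [ 0.0005, -0.2719,  0.9623, -0.1534],
       [ 0.    ,  0.    ,  0.    ,  1.    ]])}
```

View pics/scene.png

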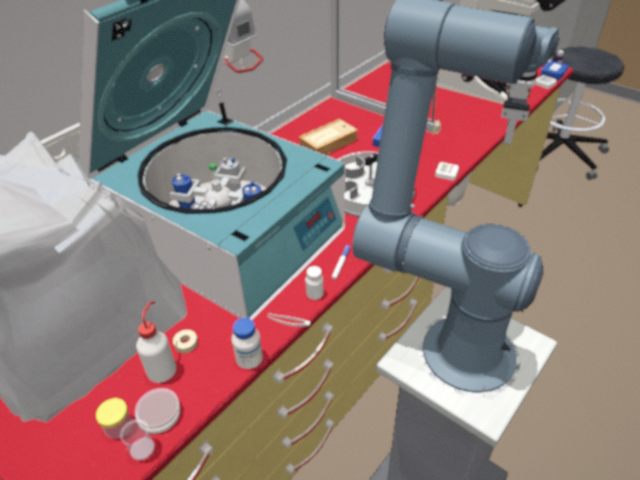

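View pics/top.png

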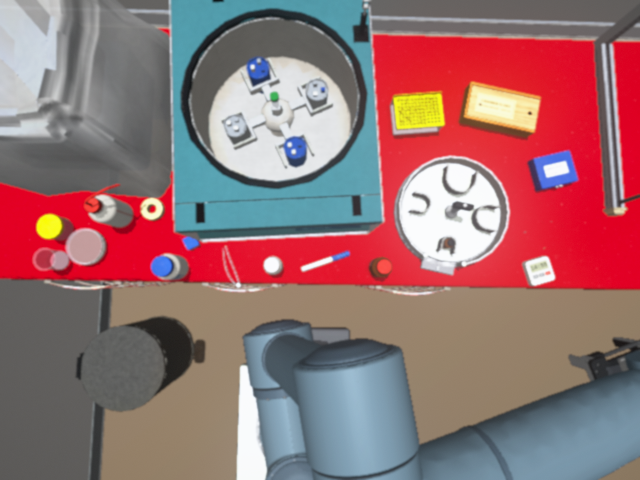

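The top view shows the carousel hub near (455,209), the ledge and gate near (440,265), and the brown bottle's cap near (381,268). The widest cradle (70) is at (461,178), so the 56 mm one should be on the right at (485,218). Next I'll measure these.

```bash
cat > h.py <<'E'
from station import *
import cv2,numpy as np
from scipy.spatial.transform import Rotation as R
np.set_printoptions(precision=4,suppress=True)
def ray(name,uv,st=None):
    c=calibration(name);K=c["camera_matrix"];u=np.asarray(uv,float)
    p=(u-K[:2,2])/K[0,0]
    if name=="wrist":
        r=np.hypot(*p);d=np.r_[p/r*np.sin(r),np.cos(r)] if r>0 else np.r_[0,0,1.]
        T=np.eye(4);T[:3,:3]=R.from_quat(st["orientation"]).as_matrix();T[:3,3]=st["ee_pos"]
        M=T@c["T_tool_cam"]
    else:
        d=np.r_[p,1];M=np.linalg.inv(c["world_to_cam"])
    return M[:3,3],M[:3,:3]@d
def onz(name,uv,z,st=None):
    o,d=ray(name,uv,st);return o+d*(z-o[2])/d[2]
def proj(name,P):
    c=calibration(name);q=c["world_to_cam"]@np.r_[P,1];q=c["camera_matrix"]@q[:3];return q[:2]/q[2]
E
python3 - <<'E'
from h import *
b=cv2.imread("pics/top.png")
cv2.imwrite("pics/c1.png",cv2.resize(b[145:285,360:520],None,fx=5,fy=4.2857 and 5,interpolation=cv2.INTER_CUBIC)[:600])
for n,uv,z in [("cap",(381,268),.098),("hubcap",(459,208),.14),("guard",(453,211),.05),("gate",(440,265),.02),("c56",(485,218),.05),("c70",(461,178),.05)]: print(n,onz("top",uv,z))
E
```

```text
cap [ 0.3972 -0.1788  0.098 ]
hubcap [ 0.537  -0.3509  0.14  ]
guard [ 0.544  -0.3664  0.05  ]
gate [ 0.4096 -0.3416  0.02  ]
c56 [ 0.5281 -0.4467  0.05  ]
c70 [ 0.6285 -0.3875  0.05  ]
```

View pics/c1.png

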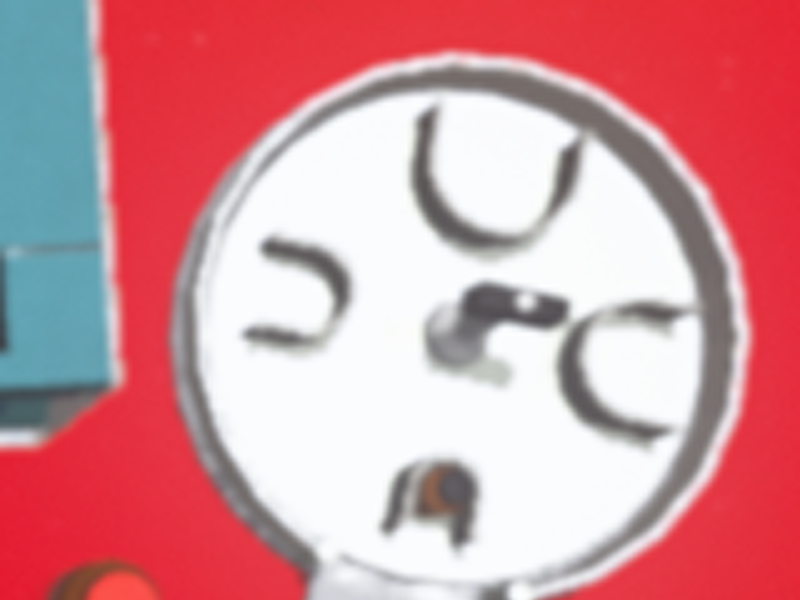

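```bash
python3 - <<'E'
from h import *
f=lambda x,y:(360+x/5,145+y/5)
k=onz("top",f(517,305),.14);k1=onz("top",f(470,298),.14);k2=onz("top",f(568,312),.14)
p1=onz("top",f(325,550),.055);p2=onz("top",f(517,592),.055)
print("knob",k,np.linalg.norm(k2-k1),np.degrees(np.arctan2(*(k2-k1)[1::-1])))
print(p1,p2,np.linalg.norm(p1-p2)); m=(p1+p2)/2
g=m-k;print("gate dir",np.degrees(np.arctan2(g[1],g[0])),np.hypot(*g[:2]))
n=p2-p1;print("normal",np.degrees(np.arctan2(n[1],n[0]))-90)
# c56 walls top z=.064 : opening ends, back
a=onz("top",f(690,312),.064);b=onz("top",f(665,435),.064);bk=onz("top",f(568,368),.064)
c=(a+b)/2;print("c56",c,bk,np.linalg.norm(a-b),np.degrees(np.arctan2(*(c-k)[1::-1])),np.degrees(np.arctan2(*(c-bk)[1::-1])))
b=cv2.imread("pics/top.png");
h=cv2.cvtColor(b,cv2.COLOR_BGR2HSV);red=((h[...,0]<8)|(h[...,0]>172))&(h[...,1]>120)
nr=(~red[150:275,393:515]).astype(np.uint8)
cs=max(cv2.findContours(nr,0,1)[0],key=cv2.contourArea)[:,0]+[393,150]
# outer guard: upper/right edge = bottom or top; cast at z=.055
P=np.array([onz("top",p,.055) for p in cs]);s=(P[:,0]>k[0]-.05)
A=np.c_[2*P[s,:2],np.ones(s.sum())];x=np.linalg.lstsq(A,(P[s,:2]**2).sum(1),rcond=None)[0]
print("circle",x[:2],np.sqrt(x[2]+x[0]**2+x[1]**2))
st=get_state();print(R.from_quat(st["orientation"]).as_matrix())
E
```

```text
knob [ 0.5419 -0.3611  0.14  ] 0.04558063057621809 -96.95750811916575
[ 0.4323 -0.2943  0.055 ] [ 0.4135 -0.3891  0.055 ] 0.09672812045962147
gate dir 170.72702225689883 0.12059573573854819
normal -191.2211301261035
c56 [ 0.5225 -0.4671  0.064 ] [ 0.524  -0.4127  0.064 ] 0.06299801976210873 -100.37755084566422 -91.57667515614024
circle [ 0.5407 -0.3625] 0.1437413830760099
[[ 0.9349  0.3549 -0.0003]
 [ 0.3549 -0.9349  0.0016]
 [ 0.0003 -0.0017 -1.    ]]
```

```bash
python3 -m crank '[{"xyz":[0.054,-0.017,0],"angular":[0,0,0],"claw":0.06},{"xyz":[0.054,-0.017,0],"angular":[0,0,0],"claw":0.06},{"xyz":[0.054,-0.017,0],"angular":[0,0,0],"claw":0.06},{"xyz":[0.054,-0.017,0],"angular":[0,0,0],"claw":0.06},{"xyz":[0.054,-0.017,0],"angular":[0,0,0],"claw":0.06},{"xyz":[0.054,-0.017,0],"angular":[0,0,0],"claw":0.06},{"xyz":[0.053,-0.018,0],"angular":[0,0,0],"claw":0.06}]' && python3 -m crank '[{"xyz":[0,0,0],"angular":[0,0,-10.4],"claw":0.06},{"xyz":[0,0,0],"angular":[0,0,-10.4],"claw":0.06},{"xyz":[0,0,0],"angular":[0,0,-10.4],"claw":0.06},{"xyz":[0,0,0],"angular":[0,0,-10.4],"claw":0.06},{"xyz":[0,0,0],"angular":[0,0,-10.4],"claw":0.06},{"xyz":[0,0,0],"angular":[0,0,-10.2],"claw":0.06},{"xyz":[0,0,0],"angular":[0,0,0],"claw":0.06}]'
python3 - <<'E'
from h import *
s=get_state();w=grab_frame("wrist");cv2.imwrite("pics/w1.png",w)
import pickle;pickle.dump(s,open("w1.p","wb"))
M=R.from_quat(s["orientation"]).as_matrix();print(s["clock"],s["ee_pos"],M,s["joints"])
E
```

```text
clock: 0.98
ee_pos: [0.5417, -0.3602, 0.23]
orientation: [0.984, 0.18, -0.0, -0.0]
contact_force: [0.3, -0.9, -0.5]
grip_width: 0.0598
clock: 1.85
ee_pos: [0.5404, -0.3615, 0.2299]
orientation: [0.75, 0.662, -0.0, -0.0]
contact_force: [0.3, 0.5, 0.1]
grip_width: 0.0599
1.85 [ 0.5404 -0.3615  0.2299] [[ 0.1242  0.9923 -0.0007]
 [ 0.9923 -0.1242  0.0007]
 [ 0.0006 -0.0007 -1.    ]] [-0.7637  0.2464  1.5573  0.      1.3388 -0.6392]
```

View pics/w1.png

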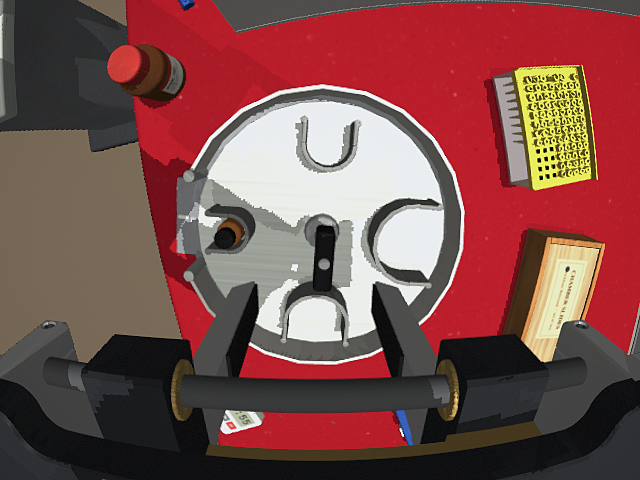

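The wrist view shows the knob bar from (324,227) to (321,291), the posts at (189,176) and (189,276), the 56 mm cradle at the bottom behind the bar, and the red cap at about (128,63).

```bash
python3 - <<'E'
from h import *
import pickle
s=pickle.load(open("w1.p","rb"));f=lambda u,z:onz("wrist",u,z,s)
a=f((325,227),.14);b=f((321.5,290),.14);k=(a+b)/2;ang=lambda v:np.degrees(np.arctan2(v[1],v[0]))
print("knob",k,np.linalg.norm(a-b),ang(b-a))
for z in(.055,.065):
    p,q=f((189,176),z),f((189,276.5),z);print("posts",p,q,np.linalg.norm(p-q),ang((p+q)/2-k),ang(q-p)-90,np.linalg.norm((p+q)[:2]/2-k[:2]))
w=cv2.imread("pics/w1.png");h=cv2.cvtColor(w,cv2.COLOR_BGR2HSV)
# white guard outer edge: non-red blob, fit ellipse points cast to z .055
red=((h[...,0]<8)|(h[...,0]>172))&(h[...,1]>120)
P=[]
c0=np.array([326,220.])
for t in np.radians(np.r_[-130:60:3]):
    d=np.array([np.cos(t),np.sin(t)])
    for r in range(100,190):
        u=(c0+d*r).round().astype(int)
        if red[u[1],u[0]]: P.append(f(c0+d*r,.055)[:2]);break
P=np.array(P);A=np.c_[2*P,np.ones(len(P))];x=np.linalg.lstsq(A,(P**2).sum(1),rcond=None)[0]
print("circle",x[:2],np.sqrt(x[2]+x[:2]@x[:2]))
e,d=f((284,342),.064),f((347,342),.064);print("c56",(e+d)/2,np.linalg.norm(e-d),ang((e+d)/2-k))
n,cc,st,ce=cv2.connectedComponentsWithStats(((red)&(h[...,2]>150)).astype(np.uint8)[40:90,100:150])
print(st,ce)
print("cap",f((128,63),.098))
E
```

```text
knob [ 0.5468 -0.3616  0.14  ] 0.04564467714930383 -99.67159273713082
posts [ 0.433 -0.295  0.055] [ 0.4129 -0.391   0.055 ] 0.09805444908577687 171.4678010050165 -191.81070597193968 0.12521541209026146
posts [ 0.4366 -0.2946  0.065 ] [ 0.4171 -0.3877  0.065 ] 0.09506843278067019 170.3489621589633 -191.81070597193968 0.12165917572292416
circle [ 0.5447 -0.37  ] 0.13979882236871494
c56 [ 0.5282 -0.4707  0.064 ] 0.06233201700780524 -99.68988391197803
[[   0    0   50   50 1456]
 [  29    0   21    6   95]
 [   7    5   34   37  949]] [[24.2713 26.9299]
 [38.7368  1.8105]
 [23.4257 23.0432]]
cap [ 0.407  -0.1888  0.098 ]
```

```bash
python3 -m crank '[{"xyz":[0.001,0.005,0.03],"angular":[0,0,2.6],"claw":0.05},{"xyz":[0,0,0.035],"angular":[0,0,0],"claw":0.05},{"xyz":[0,0,0.033],"angular":[0,0,0],"claw":0.04},{"xyz":[0,0,0],"angular":[0,0,0],"claw":0.0},{"xyz":[0,0,0],"angular":[0,0,0],"claw":0.0},{"xyz":[0,0,0],"angular":[0,0,0],"claw":0.0},{"xyz":[0,0,0],"angular":[0,0,0],"claw":0.0},{"xyz":[0,0,0],"angular":[0,0,0],"claw":0.0}]' 25
```

```text
clock: 2.9
ee_pos: [0.547, -0.3623, 0.1347]
orientation: [0.764, 0.645, 0.0, 0.002]
contact_force: [3.4, -0.6, 5.7]
grip_width: 0.0138
```

```bash
python3 -m crank '[{"xyz":[0,0,0],"angular":[0,0,8],"claw":0},{"xyz":[0,0,0],"angular":[0,0,8],"claw":0},{"xyz":[0,0,0],"angular":[0,0,8],"claw":0},{"xyz":[0,0,0],"angular":[0,0,8],"claw":0},{"xyz":[0,0,0],"angular":[0,0,8],"claw":0}]'
```

```text
clock: 3.52
ee_pos: [0.5502, -0.364, 0.1347]
orientation: [0.939, 0.343, 0.005, 0.006]
contact_force: [18.1, -9.6, -5.7]
grip_width: 0.014
```

```bash
python3 -m crank '[{"xyz":[0.002,0.005,0],"angular":[0,0,8],"claw":0},{"xyz":[0,0,0],"angular":[0,0,8],"claw":0},{"xyz":[0,0,0],"angular":[0,0,8],"claw":0},{"xyz":[0,0,0],"angular":[0,0,8],"claw":0},{"xyz":[0,0,0],"angular":[0,0,8],"claw":0},{"xyz":[0,0,0],"angular":[0,0,8],"claw":0},{"xyz":[0,0,0],"angular":[0,0,3],"claw":0},{"xyz":[0,0,0],"angular":[0,0,0],"claw":0}]'
python3 - <<'E'
from h import *
s=get_state();M=R.from_quat(s["orientation"]).as_matrix();print(s["clock"],s["ee_pos"],np.degrees(np.arctan2(M[1,0],M[0,0])),s["contact_force"],s["torque"])
E
```

```text
clock: 4.53
ee_pos: [0.5517, -0.3688, 0.1348]
orientation: [0.996, -0.093, 0.003, 0.005]
contact_force: [5.1, -14.7, -1.4]
grip_width: 0.0137
4.525 [ 0.5517 -0.3688  0.1348] -10.676008224100231 [  5.0524 -14.6976  -1.4438] [-2.2179 -0.8371 -0.0435]
```

```bash
python3 -m crank '[{"xyz":[-0.002,0.004,0],"angular":[0,0,1.3],"claw":0},{"xyz":[0,0,0],"angular":[0,0,0],"claw":0},{"xyz":[0,0,0],"angular":[0,0,0],"claw":0.04},{"xyz":[0,0,0],"angular":[0,0,0],"claw":0.04},{"xyz":[0,0,-0.04],"angular":[0,0,0],"claw":0.05},{"xyz":[0,0,-0.05],"angular":[0,0,0],"claw":0.06},{"xyz":[0,0,-0.02],"angular":[0,0,0],"claw":0.06},{"xyz":[0,0,0],"angular":[0,0,0],"claw":0.06}]'
python3 - <<'E'
from h import *
import pickle
s=get_state();w=grab_frame("wrist");cv2.imwrite("pics/w2.png",w);pickle.dump(s,open("w2.p","wb"))
M=R.from_quat(s["orientation"]).as_matrix();print(s["clock"],s["ee_pos"],np.degrees(np.arctan2(M[1,0],M[0,0])),s["contact_force"])
E
```

```text
clock: 5.52
ee_pos: [0.5479, -0.3677, 0.2433]
orientation: [0.995, -0.104, 0.001, 0.001]
contact_force: [1.0, 0.3, -0.2]
grip_width: 0.06
5.525 [ 0.5479 -0.3677  0.2433] -11.919699366086792 [ 0.9984  0.282  -0.232 ]
```

View pics/w2.png

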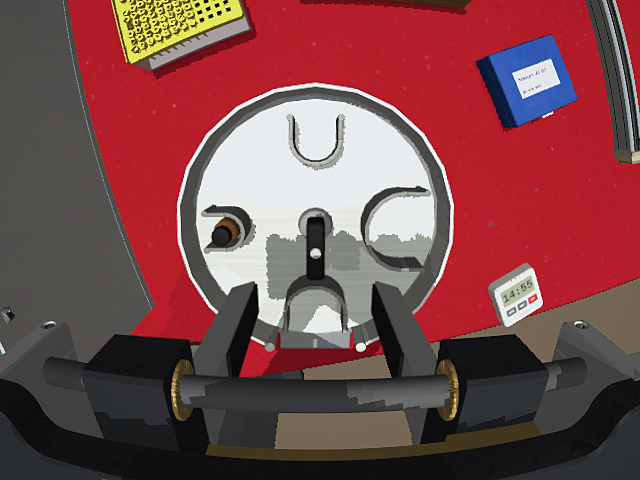

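The carousel has turned. The bar runs from (316,217) to (316,280), the 56 mm cradle is centred at about column 317, and the posts at (270,347) and (361,348) have their midpoint at 315.5. So it's square to about 1–2°. Next I'll turn the gripper so its camera points away from the centrifuge and go over to the bottle.

```bash
python3 - <<'E'
from h import *
import pickle
s=pickle.load(open("w2.p","rb"));f=lambda u,z:onz("wrist",u,z,s)
ang=lambda v:np.degrees(np.arctan2(v[1],v[0]))
a=f((316,217),.14);b=f((316,280),.14);k=(a+b)/2;p,q=f((270,347),.06),f((361,348),.06);c=(f((286,330),.064)+f((348,330),.064))/2
print(k,np.linalg.norm(a-b),ang(b-a),"posts",p,q,np.linalg.norm(p-q),ang(q-p)+90,ang((p+q)/2-k),"cradle",c,ang(c-k))
print("corner",onz("top",(382,232),.243))
E
python3 -m crank '[{"xyz":[0,0,-0.01],"angular":[0,0,-10.2],"claw":0.07},{"xyz":[0,0,0],"angular":[0,0,-10.2],"claw":0.07},{"xyz":[0,0,0],"angular":[0,0,-10.2],"claw":0.07},{"xyz":[0,0,0],"angular":[0,0,-10.2],"claw":0.07},{"xyz":[0,0,0],"angular":[0,0,-10.2],"claw":0.07},{"xyz":[0,0,0],"angular":[0,0,-10.2],"claw":0.07},{"xyz":[0,0,0],"angular":[0,0,-10.2],"claw":0.07},{"xyz":[0,0,0],"angular":[0,0,-10.2],"claw":0.07},{"xyz":[0,0,0],"angular":[0,0,-10.2],"claw":0.07},{"xyz":[0,0,0],"angular":[0,0,-10.2],"claw":0.07}]' && python3 -m crank '[{"xyz":[0,0,0],"angular":[0,0,-10.2],"claw":0.07},{"xyz":[0,0,0],"angular":[0,0,-10.2],"claw":0.07},{"xyz":[0,0,0],"angular":[0,0,-10.2],"claw":0.07},{"xyz":[0,0,0],"angular":[0,0,-10.2],"claw":0.07},{"xyz":[0,0,0],"angular":[0,0,-10.2],"claw":0.07},{"xyz":[0,0,0],"angular":[0,0,-10.2],"claw":0.07},{"xyz":[0,0,0],"angular":[0,0,-10.2],"claw":0.07},{"xyz":[0,0,0],"angular":[0,0,-10.2],"claw":0.07},{"xyz":[0,0,0],"angular":[0,0,-10.2],"claw":0.07},{"xyz":[0,0,0],"angular":[0,0,0],"claw":0.07}]'
```

```text
[ 0.552  -0.3699  0.14  ] 0.047322028869596265 168.241090396482 posts [ 0.4339 -0.2962  0.06  ] [ 0.4129 -0.3899  0.06  ] 0.09597065360748723 -12.632504590912916 168.21528380320925 cradle [ 0.4464 -0.3494  0.064 ] 168.99276931890668
corner [ 0.4669 -0.1569  0.243 ]
clock: 6.82
ee_pos: [0.5466, -0.3665, 0.2487]
orientation: [0.705, 0.71, -0.0, -0.003]
contact_force: [-0.5, 0.4, 0.3]
grip_width: 0.0699
clock: 8.07
ee_pos: [0.5467, -0.3666, 0.2492]
orientation: [-0.015, 1.0, 0.002, -0.002]
contact_force: [-0.4, -0.4, -0.8]
grip_width: 0.0702
```

```bash
python3 -m crank '[{"xyz":[0.035,0.046,0],"angular":[0,0,0],"claw":0.07},{"xyz":[0.035,0.046,0],"angular":[0,0,0],"claw":0.07},{"xyz":[0.035,0.046,0],"angular":[0,0,0],"claw":0.07},{"xyz":[0.034,0.046,0],"angular":[0,0,0],"claw":0.07},{"xyz":[0,0,0],"angular":[0,0,0],"claw":0.07},{"xyz":[0,0,0],"angular":[0,0,0],"claw":0.07}]'
python3 - <<'E'
from h import *
import pickle
s=get_state();w=grab_frame("wrist");cv2.imwrite("pics/w3.png",w);pickle.dump(s,open("w3.p","wb"))
M=R.from_quat(s["orientation"]).as_matrix();print(s["clock"],s["ee_pos"],M,s["joints"])
E
```

```text
clock: 8.82
ee_pos: [0.4028, -0.1883, 0.2521]
orientation: [-0.016, 1.0, -0.0, -0.0]
contact_force: [0.5, -0.7, 0.4]
grip_width: 0.0702
8.825 [ 0.4028 -0.1883  0.2521] [[-0.9995 -0.0312 -0.0002]
 [-0.0312  0.9995 -0.    ]
 [ 0.0002  0.     -1.    ]] [-0.6932 -0.2818  2.0374 -0.0002  1.3861 -2.2952]
```

View pics/w3.png

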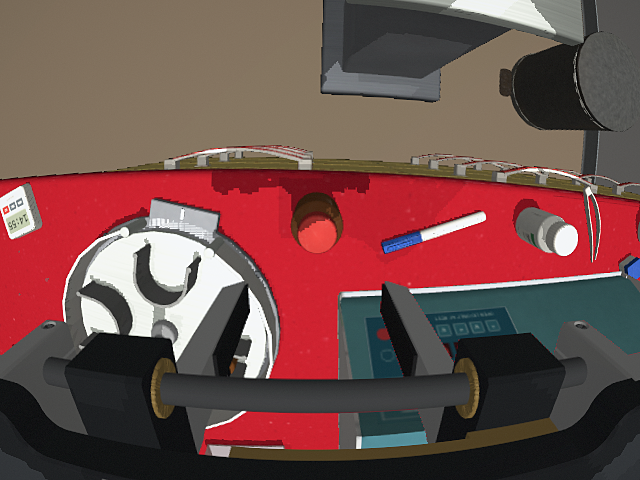

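The red cap sits at about (319,233), and its brown body ends just above it. The centrifuge corner is near (340,292).

```bash
python3 - <<'E'
from h import *
import pickle
s=pickle.load(open("w3.p","rb"));f=lambda u,z:onz("wrist",u,z,s)
h=cv2.cvtColor(cv2.imread("pics/w3.png"),cv2.COLOR_BGR2HSV)[190:270,280:355]
m=(((h[...,0]<9)|(h[...,0]>172))&(h[...,1]<215)&(h[...,2]>190)).astype(np.uint8)
n,cc,st,ce=cv2.connectedComponentsWithStats(m);i=1+st[1:,4].argmax();print(st[i],ce[i]+[280,190])
print("cap",f(ce[i]+[280,190],.098),f((319,233),.098), f((301,233),.098)-f((337,233),.098))
for z in(.0,.12,.243):print("corner",z,f((340,292),z))
print("body foot edge?",f((319,193),.0))
E
```

```text
[   0    0   75   80 3372] [317.4674 241.016 ]
cap [ 0.4064 -0.1856  0.098 ] [ 0.3993 -0.1845  0.098 ] [ 0.001  -0.0307  0.    ]
corner 0.0 [ 0.4941 -0.155   0.    ]
corner 0.12 [ 0.4438 -0.1657  0.12  ]
corner 0.243 [ 0.3923 -0.1765  0.243 ]
body foot edge? [ 0.378  -0.1841  0.    ]
```

```bash
python3 -m crank '[{"xyz":[0.003,0.0045,0.03],"angular":[0,0,0],"claw":0.07},{"xyz":[0,0,0.03],"angular":[0,0,0],"claw":0.07},{"xyz":[0,0,0.03],"angular":[0,0,0],"claw":0.07},{"xyz":[0,0,0.03],"angular":[0,0,0],"claw":0.07},{"xyz":[0,0,0.02],"angular":[0,0,0],"claw":0.07},{"xyz":[0,0,0.018],"angular":[0,0,0],"claw":0.07},{"xyz":[0,0,0],"angular":[0,0,0],"claw":0.07},{"xyz":[0,0,0],"angular":[0,0,0],"claw":0.07}]' && python3 -m crank '[{"xyz":[0,0,0],"angular":[0,0,0],"claw":0.03},{"xyz":[0,0,0],"angular":[0,0,0],"claw":0.02},{"xyz":[0,0,0],"angular":[0,0,0],"claw":0.02},{"xyz":[0,0,0],"angular":[0,0,0],"claw":0.02},{"xyz":[0,0,0],"angular":[0,0,0],"claw":0.02}]' 20
python3 - <<'E'
from h import *
w=grab_frame("wrist");cv2.imwrite("pics/w4.png",w)
E
```

```text
clock: 9.88
ee_pos: [0.4002, -0.1845, 0.0949]
orientation: [-0.016, 1.0, -0.0, 0.0]
contact_force: [-0.9, 0.4, 0.1]
grip_width: 0.07
clock: 10.5
ee_pos: [0.4, -0.1841, 0.0951]
orientation: [-0.016, 1.0, -0.001, 0.001]
contact_force: [-0.5, -0.7, 3.1]
grip_width: 0.0493
```

View pics/w4.png

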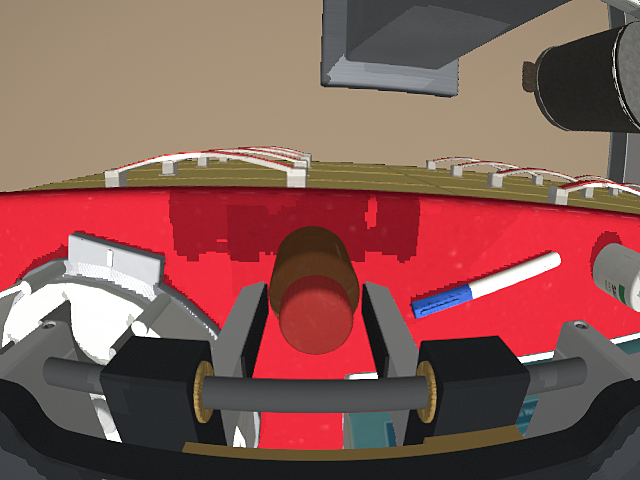

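The cap is at (316,315) between the fingers. The opening reads 49 mm, so the tips are on the 50 mm body and not the cap. I'll open, check the cap position, raise a little and close again.

```bash
python3 - <<'E'
from h import *
s=get_state();print(onz("wrist",(316,314),.098,s),onz("wrist",(316,332),.098,s)) 
E
python3 -m crank '[{"xyz":[0,0,0],"angular":[0,0,0],"claw":0.06},{"xyz":[0,0,0],"angular":[0,0,0],"claw":0.06},{"xyz":[0,0,-0.009],"angular":[0,0,0],"claw":0.06},{"xyz":[0,0,0],"angular":[0,0,0],"claw":0.02},{"xyz":[0,0,0],"angular":[0,0,0],"claw":0.02},{"xyz":[0,0,0],"angular":[0,0,0],"claw":0.02},{"xyz":[0,0,0],"angular":[0,0,0],"claw":0.02},{"xyz":[0,0,0],"angular":[0,0,0],"claw":0.02},{"xyz":[0,0,0],"angular":[0,0,0],"claw":0.02}]'
```

```text
[ 0.3956 -0.1836  0.098 ] [ 0.4049 -0.1832  0.098 ]
clock: 11.68
ee_pos: [0.4, -0.1842, 0.104]
orientation: [-0.016, 1.0, -0.001, 0.001]
contact_force: [0.9, -2.4, 4.7]
grip_width: 0.0335
```

```bash
python3 -m crank '[{"xyz":[0,0,-0.005],"angular":[0,0,0],"claw":0.02},{"xyz":[0,0,-0.01],"angular":[0,0,0],"claw":0.02},{"xyz":[0,0,-0.015],"angular":[0,0,0],"claw":0.02},{"xyz":[0,0,0],"angular":[0,0,0],"claw":0.02},{"xyz":[0,0,0],"angular":[0,0,0],"claw":0.02}]' 30
python3 - <<'E'
from h import *
w=grab_frame("wrist");cv2.imwrite("pics/w5.png",w);cv2.imwrite("pics/s5.png",grab_frame("scene"));cv2.imwrite("pics/t5.png",grab_frame("top"))
E
```

```text
clock: 12.3
ee_pos: [0.3995, -0.1836, 0.1335]
orientation: [-0.016, 1.0, 0.0, 0.0]
contact_force: [-0.3, 0.5, -0.9]
grip_width: 0.0336
```

View pics/w5.png

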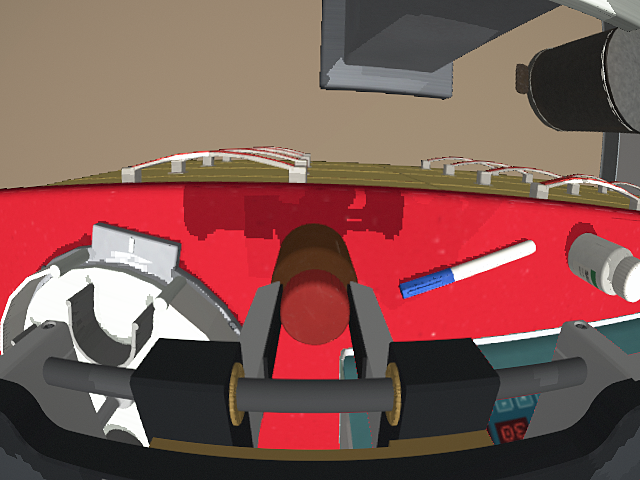

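The bottle is lifted with the cap at (315,307), upright between the pads, and the tool carries about 1 N of weight. Next I'll work out the cap's offset in the tool frame.

```bash
python3 - <<'E'
from h import *
s=get_state();M=R.from_quat(s["orientation"]).as_matrix()
for v in (300,307,310): 
  p=onz("wrist",(315,v),s["ee_pos"][2]-.006,s);print(p,M.T@(p-s["ee_pos"]))
w=cv2.imread("pics/w5.png");h=cv2.cvtColor(w,cv2.COLOR_BGR2HSV)
for v in range(262,350,4):print(v,w[v,316],end=" ")
print(proj("top",(.3995,-.1836,.127)))
cv2.imwrite("pics/c5.png",cv2.resize(cv2.imread("pics/t5.png")[225:305,330:440],None,fx=7,fy=7,interpolation=cv2.INTER_CUBIC))
E
```

```text
[ 0.392  -0.1835  0.127 ] [0.0073 0.0002 0.006 ]
[ 0.3956 -0.1833  0.127 ] [0.0037 0.0002 0.006 ]
[ 0.3972 -0.1833  0.127 ] [0.0021 0.0003 0.006 ]
262 [28 48 83] 266 [23 46 81] 270 [25 28 96] 274 [23 27 97] 278 [25 28 98] 282 [ 35  35 125] 286 [ 48  52 161] 290 [ 53  57 166] 294 [ 50  53 165] 298 [ 48  52 163] 302 [ 49  52 163] 306 [ 50  53 164] 310 [ 46  50 160] 314 [ 47  51 163] 318 [ 47  51 164] 322 [ 47  50 162] 326 [ 47  50 159] 330 [ 49  51 159] 334 [ 46  49 157] 338 [ 48  52 158] 342 [ 45  47 154] 346 [ 61  43 242] [385.1603 266.7293]
```

```bash
python3 -m crank '[{"xyz":[0,0,-0.03],"angular":[0,0,0],"claw":0.02},{"xyz":[0,0,-0.035],"angular":[0,0,0],"claw":0.02},{"xyz":[-0.0,0,0],"angular":[0,0,7],"claw":0.02},{"xyz":[0,0,0],"angular":[0,0,7],"claw":0.02},{"xyz":[-0.0204,-0.0301,0],"angular":[0,0,0],"claw":0.02},{"xyz":[-0.0204,-0.0301,0],"angular":[0,0,0],"claw":0.02},{"xyz":[-0.0204,-0.0301,0],"angular":[0,0,0],"claw":0.02},{"xyz":[-0.0204,-0.0301,0],"angular":[0,0,0],"claw":0.02},{"xyz":[-0.0204,-0.0301,0],"angular":[0,0,0],"claw":0.02},{"xyz":[0,0,0],"angular":[0,0,0],"claw":0.02}]' && python3 -m crank '[{"xyz":[0,0,0],"angular":[0,0,0],"claw":0.02}]'
python3 - <<'E'
from h import *
import pickle
s=get_state();w=grab_frame("wrist");cv2.imwrite("pics/w6.png",w);pickle.dump(s,open("w6.p","wb"))
M=R.from_quat(s["orientation"]).as_matrix();print(s["clock"],s["ee_pos"],np.degrees(np.arctan2(M[1,0],M[0,0])),s["joints"])
E
```

```text
clock: 13.7
ee_pos: [0.4678, -0.3538, 0.1977]
orientation: [0.106, 0.994, 0.0, -0.0]
contact_force: [0.0, 0.1, -1.3]
grip_width: 0.0332
clock: 13.82
ee_pos: [0.4673, -0.3514, 0.1977]
orientation: [0.105, 0.994, 0.001, -0.001]
contact_force: [-0.5, -0.3, -2.0]
grip_width: 0.0331
13.825 [ 0.4673 -0.3514  0.1977] 167.88997323192484 [-0.8387  0.1267  1.7554  0.0002  1.2615 -2.1982]
```

View pics/w6.png

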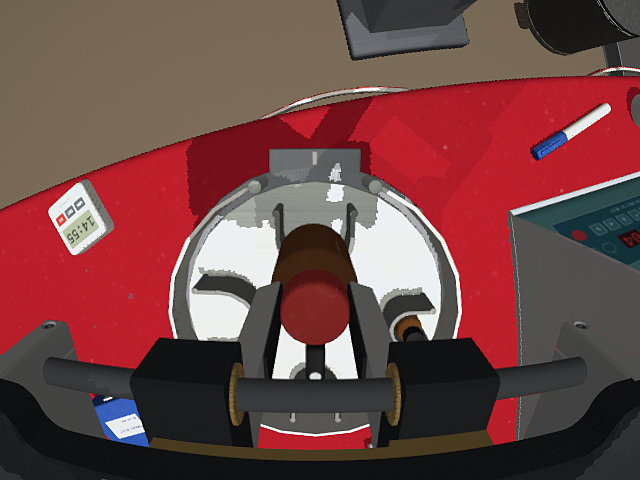

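Cradle tips at (280,210) and (352,210), posts at (254,187) and (376,187), the knob and the bottle at column 315 all line up laterally.

```bash
python3 - <<'E'
from h import *
import pickle
s=pickle.load(open("w6.p","rb"));M=R.from_quat(s["orientation"]).as_matrix()
f=lambda u,z:M.T@(onz("wrist",u,z,s)-s["ee_pos"])
print("tips",f((280,206),.064),f((352,206),.064));print("posts",f((254,187),.06),f((376,187),.06))
print("knob outer end top",f((315,345),.14),"screw",f((315.5,376),.14))
print("cap",f((315,310),s["ee_pos"][2]-.006),"line",f((314,157),.0))
E
```

```text
tips [ 0.0301 -0.027   0.1337] [0.0302 0.0295 0.1338]
posts [ 0.0449 -0.0479  0.1377] [0.0451 0.0488 0.1378]
knob outer end top [-0.0483  0.0005  0.0576] screw [-0.0736  0.0009  0.0576]
cap [0.0021 0.0003 0.006 ] line [ 0.0661 -0.0005  0.1978]
```

```bash
python3 -m crank '[{"xyz":[0.004,0.001,0],"angular":[0,0,0],"claw":0.02},{"xyz":[0,0,0.015],"angular":[0,0,0],"claw":0.02},{"xyz":[0,0,0.015],"angular":[0,0,0],"claw":0.02},{"xyz":[0,0,0.008],"angular":[0,0,0],"claw":0.02},{"xyz":[0,0,0.006],"angular":[0,0,0],"claw":0.02},{"xyz":[0,0,0.006],"angular":[0,0,0],"claw":0.02},{"xyz":[0,0,0.006],"angular":[0,0,0],"claw":0.02},{"xyz":[0,0,0.004],"angular":[0,0,0],"claw":0.02},{"xyz":[0,0,0],"angular":[0,0,0],"claw":0.02}]'
python3 -c "
from h import *
cv2.imwrite('pics/w7.png',grab_frame('wrist'))"
```

```text
clock: 15.0
ee_pos: [0.4639, -0.3503, 0.1381]
orientation: [0.106, 0.994, 0.0, -0.0]
contact_force: [0.8, -0.1, -1.7]
grip_width: 0.0335
```

View pics/w7.png

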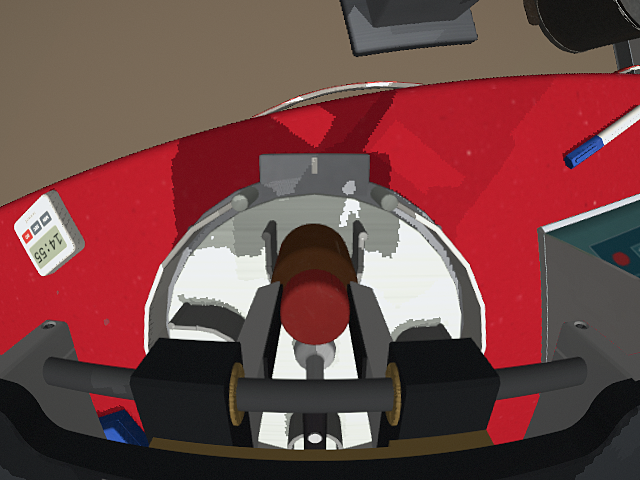

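The bottle is between the cradle walls (columns 269 and 362) and centred at 315, with no contact force yet. I'll lower it in small steps.

```bash
python3 -m crank '[{"xyz":[0,0,0.003],"angular":[0,0,0],"claw":0.02},{"xyz":[0,0,0.002],"angular":[0,0,0],"claw":0.02},{"xyz":[0,0,0.001],"angular":[0,0,0],"claw":0.02},{"xyz":[0,0,0],"angular":[0,0,0],"claw":0.02}]'; python3 -m crank '[{"xyz":[0,0,0.001],"angular":[0,0,0],"claw":0.02},{"xyz":[0,0,0.001],"angular":[0,0,0],"claw":0.02},{"xyz":[0,0,0],"angular":[0,0,0],"claw":0.02}]'
```

```text
clock: 15.55
ee_pos: [0.464, -0.3504, 0.1323]
orientation: [0.106, 0.994, 0.0, -0.0]
contact_force: [-0.4, -0.6, -1.6]
grip_width: 0.0337
clock: 15.92
ee_pos: [0.464, -0.3504, 0.1303]
orientation: [0.106, 0.994, 0.0, -0.0]
contact_force: [0.3, -0.4, -1.0]
grip_width: 0.0333
```

```bash
python3 -m crank '[{"xyz":[0,0,0.001],"angular":[0,0,0],"claw":0.02},{"xyz":[0,0,0],"angular":[0,0,0],"claw":0.02}]';  python3 -m crank '[{"xyz":[0,0,0.001],"angular":[0,0,0],"claw":0.02},{"xyz":[0,0,0],"angular":[0,0,0],"claw":0.02}]'
```

```text
clock: 16.18
ee_pos: [0.4642, -0.3506, 0.13]
orientation: [0.106, 0.994, -0.0, 0.0]
contact_force: [-0.9, -0.2, 2.4]
grip_width: 0.0332
clock: 16.42
ee_pos: [0.4645, -0.3509, 0.1299]
orientation: [0.106, 0.994, -0.0, 0.001]
contact_force: [-1.2, 1.2, 6.4]
grip_width: 0.0336
```

It touched the floor at TCP z 0.130, as predicted. Releasing, then lifting clear.

```bash
python3 -m crank '[{"xyz":[0,0,-0.001],"angular":[0,0,0],"claw":0.036},{"xyz":[0,0,0],"angular":[0,0,0],"claw":0.045},{"xyz":[0,0,0],"angular":[0,0,0],"claw":0.06},{"xyz":[0,0,0],"angular":[0,0,0],"claw":0.06},{"xyz":[0,0,-0.01],"angular":[0,0,0],"claw":0.06},{"xyz":[0,0,-0.03],"angular":[0,0,0],"claw":0.06},{"xyz":[0,0,-0.05],"angular":[0,0,0],"claw":0.06},{"xyz":[0,0,-0.04],"angular":[0,0,0],"claw":0.06},{"xyz":[0,0,0],"angular":[0,0,0],"claw":0.06},{"xyz":[0,0,0],"angular":[0,0,0],"claw":0.06}]'
python3 - <<'E'
from h import *
import pickle
s=get_state();w=grab_frame("wrist");cv2.imwrite("pics/w8.png",w);pickle.dump(s,open("w8.p","wb"))
E
```

```text
clock: 17.68
ee_pos: [0.4636, -0.35, 0.2585]
orientation: [0.106, 0.994, 0.0, -0.001]
contact_force: [-0.2, -0.5, -0.6]
grip_width: 0.0604
```

View pics/w8.png

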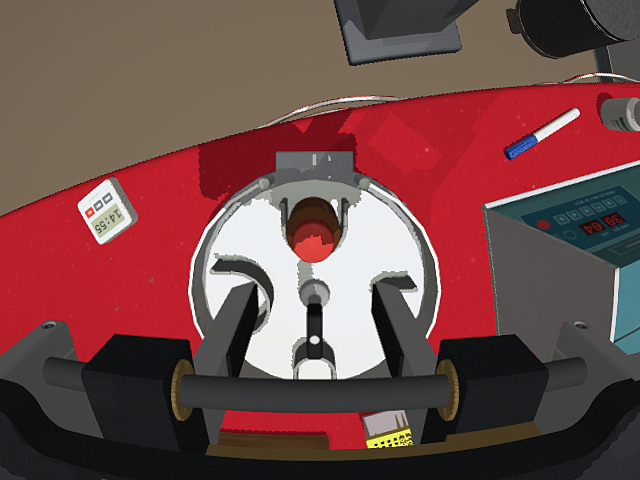

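The bottle stands upright in the cradle with its cap at (316,240). The tips at (283,200) and (347,200) and the posts at (265,183) and (363,183) are symmetric about it. A radial check follows.

```bash
python3 - <<'E'
from h import *
import pickle
s=pickle.load(open("w8.p","rb"));M=R.from_quat(s["orientation"]).as_matrix()
f=lambda u,z:M.T@(onz("wrist",u,z,s)-s["ee_pos"])
print("cap",f((316,241),.124),"tips",f((283,202),.064),f((347,202),.064),"posts",f((265,183),.06),f((363,183),.06),"flange",f((315,294),.028),f((315,294),.04),"bar",f((315,304),.14),f((315,358),.14))
w=cv2.imread("pics/w8.png");P=[]
h=cv2.cvtColor(w,cv2.COLOR_BGR2HSV);red=((h[...,0]<8)|(h[...,0]>172))&(h[...,1]>120)
for v in range(230,340,5):
    r=np.where(red[v,:250])[0].max() if red[v,:250].any() else 0
    l=[u for u in range(400,480) if red[v,u]]
    for u in (r+1,(l[0]-1) if l else 0):
        if 150<u<470:P.append(f((u,v),.055)[:2])
P=np.array(P);x=np.linalg.lstsq(np.c_[2*P,np.ones(len(P))],(P**2).sum(1),rcond=None)[0]
print("ring",x[:2],np.sqrt(x[2]+x[:2]@x[:2]))
t=grab_frame("top");cv2.imwrite("pics/c9.png",cv2.resize(t[145:285,380:520],None,fx=4.2,fy=4.2,interpolation=cv2.INTER_CUBIC))
E
```

```text
cap [0.0015 0.0013 0.1345] tips [ 0.0237 -0.0298  0.1945] [0.0238 0.0309 0.1945] posts [ 0.0416 -0.0471  0.1985] [0.0417 0.0463 0.1986] flange [-0.0856  0.0008  0.2304] [-0.0805  0.0008  0.2184] bar [-0.0465  0.0006  0.1184] [-0.0981  0.0007  0.1184]
ring [-0.084  -0.0001] 0.1363574652786516
```

View pics/c9.png

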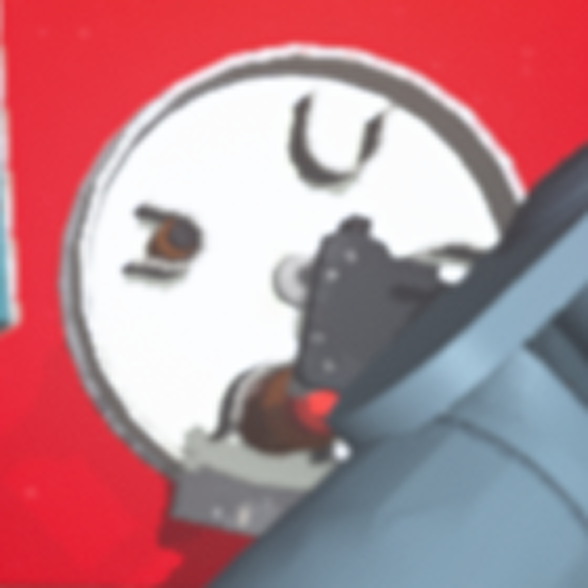

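```bash
python3 -c "
from station import *
s=get_state();print(s['clock'],s['contact_force'],s['qvel']);print(finish_job())"
```

```text
17.775 [ 0.37596567 -0.20284567  0.47909235] [-0.00113806  0.00369613 -0.00138164 -0.00015293  0.00209461  0.00068078]
the job is handed in; nothing more can be done
None
```

I turned the carousel about 92° clockwise by its knob, so the 56 mm cradle faces the gate, and stood the middle-sized bottle in it. I then opened the gripper, lifted clear and handed the job in at 17.8 s; no verdict was reported.

**Last checks (wrist camera):**
- **Cradle:** its sides, the gate posts and the knob line up to about 1 mm sideways. The centre of the guard ring puts the cradle within about 1–2 mm of the loading point.
- **Bottle:** its cap is about 1 mm from the estimated cradle centre. It touched down at the height expected for the cradle floor (26 mm), with about 6 N at most before release. It looks upright.
- **Robot:** the gripper was well clear, with no contact force.
- **Other bottles:** I never went near the big and small bottles, but I did not measure them again at the end.

**What failed or disagreed:**
- **First grip:** it closed on the 50 mm body instead of the cap. I opened, raised 9 mm and gripped again.
- **Cap width:** the second grip read 33.5 mm on the 36 mm cap, but it held through the lift and carry.
- **Knob position:** camera estimates of the knob's position disagreed by about 6–8 mm. I relied on the posts, the guard ring and where the knob pulled the arm during the turn.
- **Side force while turning:** the knob pulled sideways with up to about 20 N, because my first estimate of the axis was several mm off.

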